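Seat the four-cell seedling strip in its potting-bench stand

TASK

Pick up the longer seedling strip, the one with four cells, by its carrying bar and lower it gently into the long wooden stand with four openings, so that each cell goes into its own opening and the strip sits fully home and level on the stand; let go of it there, do not drop it. Leave the shorter three-cell strip where it is.

Things in the scene. Friction and masses are not known exactly. Their poses are not given: they have to be found in the camera images.
- strip4: Loose grey strip, 100-200 g, on the table on its FOUR cells. Origin: centre of underside; z up, y along the row, either way alike. Cells 28 (x) x 20 (y) mm at y = -75, -25, 25, 75, z 0 to 42; top plate 40 x 190, z 42 to 47, black mouths over the cells. Carrying bar along y above it: 14 thick (x), 112 long, z 68 to 92, on end posts at y = +-50; grip it across at its middle, z 80.
- stand4: Wooden stand with FOUR openings, fixed. Origin: centre of underside, on the table; z up, y along the row. 76 (x) x 210 (y) x 50 (z) mm; openings 56 (x) x 40 (y) at y = -75, -25, 25, 75, through to the table; walls and ribs 10. Strip fully home: its plate rests on the stand's top, its origin 8 mm above the table, centres together, rows parallel (either way round).
- strip3: The bystander strip, same make but shorter, with THREE cells at y = -50, 0, 50 mm: plate 40 by 140 mm, 92 mm tall, bar 62 mm long. Origin: centre of its underside, y along the row. Loose; to be left where it is.
- stand3: The bystander stand, same make but shorter, with THREE openings, 76 (x) by 160 (y) by 50 mm. Origin: centre of its underside, y along the row. Fixed and not used.
Mind the look-alikes: they are no part of the job. Leave any blue or purple look-alike of the strip4 alone.

How it is judged:
By the outcome, as a careful person would: the job done as asked, in the order asked, and still so for the second after the job is handed in, with the robot touching nothing.
It also fails if it takes over 48 s, if anything falls off the work surface, if the arm or the gripper's body presses on something with over 40 N, if the wrist force passes 120 N, or if a joint passes its speed limit or range.

ROBOT

A 6-joint arm with a two-finger parallel gripper is mounted at the origin on the work surface. World frame = base frame: x ahead of the robot, y to its left, z up, the work surface at z = 0. Lengths are in mm, angles in rad, forces in N, time in s.
With the tool pointing down it reaches from about 300 to 875 mm from the base axis. Payload 6.4 kg.
Tool frame: the origin (TCP) lies at the very end of the fingers, on their centre line; the grasp point (between the pads) lies 19 mm behind it; z points along the fingers, y is the line along which they close (so a half turn about z gives the same grasp; the last joint's range is limited). The gripper opens to 85 mm and grips with 20 to 120 N. Pads are 22 mm wide; open, the fingers measure 114 mm over their backs; the gripper's body (76 mm by 85 mm) begins 54 mm behind the grasp point. The pads swing forward as they close: fully open they stand 13 mm farther back than shut.
Start: joints at [-1.314, 0.181, 1.607, -0, 1.354, -0.206], TCP at [256.729, -514.52, 231.288] pointing down, gripper open.
Joint ranges: [-2.99, 2.99], [-0.89, 2.07], [0.3, 2.58], [-1.14, 4.28], [0, 2.63], [-3.12, 3.12]. Speed limits (rad/s): [2.57, 2.57, 3.01, 3.14, 3.14, 3.14].

INTERFACE

Orientations are given as a unit quaternion [w, x, y, z].
In Python, from station import env gives the robot as it stands.
- The arm moves only by the tool move_arm, never from a script. Its argument "plan" is a list of rows, each a list of 4 numbers: the shift along the tool's x, y, z in mm, then the turn about the tool's z in rad. In form: [[dx, dy, dz, roll], ...]. A call has 1 to 12 rows; each row is the pose to reach, as a shift and turn from the pose commanded when the call began, along the tool's axes at that moment; what a row does not reach only later rows make up. A row lasts 1/12 s, in which the tool goes at most 41.7 mm and 7.16 degrees, less where a joint would pass 70% of its speed; a pose out of reach is approached as far as the arm can. A call with a gripper value outside its range is refused whole. "fingers" is the closure, from 0 (fully open) to 1 (shut), set as the call begins (left out, the last holds). The fingers move at their own pace and stop on an object; "squeeze" is the grip in N (left out, the last holds). Time passes only in rows, so rows that repeat a pose let the fingers close. It gives the time, the measured TCP pose, the force, the opening and the grip force at its end, in the units of the state.
- env.get_obs(): the state, without advancing time (a new reading comes with each control period).
- env.camera(name): name is "scene" or "top" or "wrist"; returns a dict with "frame" (480x640x3 uint8, red, green, blue), "intrinsics" (3x3 intrinsics, pixels), "eye" and "orientation" of the camera in the world. Camera axes: x right, y up, looking along -z (the intrinsics and any distortion apply to the point x, -y, -z); pixel columns grow to the right and rows downward; lengths in mm; the calibration is good to about 2 mm. The wrist camera is an equidistant fisheye: a pixel r from the principal point sees the ray r / f radians off the axis. A picture is of the moment at which its call begins. There is no depth.
- env.sign_off(): hands the job in; it is judged then, once.
The state is a dict: "time": time; "q": joint angles; "qd": joint speeds; "tau": joint torques, N m; "eef_pos": TCP position; "tcp_rot": TCP orientation; "wrist_force": force on the tool from outside, world axes, zero at the start; "moment": the same for the moment, N m; "width": finger opening in mm; "grip_force": force on a finger pad.
Only numpy, scipy, OpenCV 4.12 (cv2) and the standard library are available. Lean on these libraries where they do the work, as an engineer would, in place of code of your own. Each camera call takes 0.05 s, during which the arm holds its last target. There are 200 camera calls.

## Working session

There is one attempt and no reset: what is moved stays moved. The work goes in short steps, Python scripts to look and compute and a tool call to move; the robot and the scene stay as the last step left them, time stands still between calls to the robot, and variables do not carry over. Pictures are saved under pics/ and viewed, at most 10 in all, crops included, and the job is handed in when it is done.

Besides the shell and the picture viewer there is one more tool, called after "Emit:" as name([rows], argument=value, ...), one row to a line, values as JSON. move_arm: Moves the arm, as the interface text tells. Its arguments: {"type":"object","properties":{"plan":{"type":"array","items":{"type":"array","items":{"type":"number"}}},"fingers":{"type":"number"},"squeeze":{"type":"number"}},"required":["plan"]}

```bash
mkdir -p pics; ls; python3 - <<'E'
from station import env
import cv2,pickle
d={}
for n in("top","scene"):
    c=env.camera(n); d[n]=c; cv2.imwrite(f"pics/{n}0.png",c["frame"][:,:,::-1]); print(n,c["intrinsics"],c["eye"],c["orientation"])
pickle.dump(d,open("cam0.pkl","wb"))
o=env.get_obs(); print(o["time"],o["eef_pos"],o["tcp_rot"],o["width"])
E
```

```text
pics
top [[598.19270575   0.         316.71447187]
 [  0.         598.19270575 247.66769553]
 [  0.           0.           1.        ]] [ 376.37720927  -17.12616333 1124.14280443] [-0.70274883 -0.03371743  0.021851    0.71030257]
scene [[568.13468324   0.         323.71902209]
 [  0.         568.13468324 236.31407541]
 [  0.           0.           1.        ]] [1015.26597323   29.55410485  797.62958055] [0.65228172 0.20720805 0.23024812 0.69179418]
0.1 [ 256.60557677 -514.02967061  230.48995236] [-7.82389531e-04  9.73349954e-01  2.29323470e-01 -4.32625938e-06] 85.09780136324967
```

View pics/top0.png

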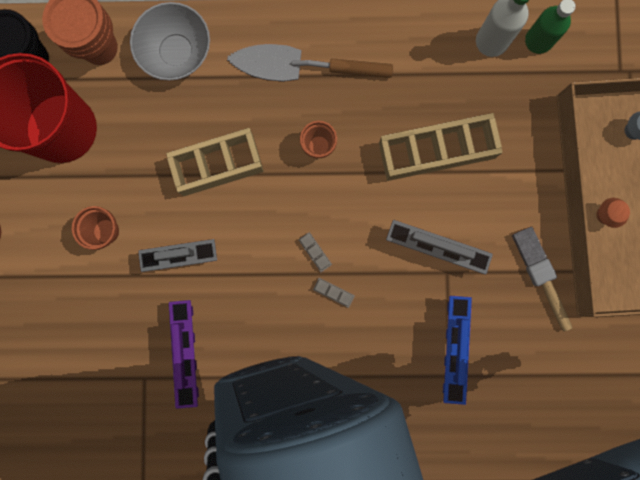

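View pics/scene0.png

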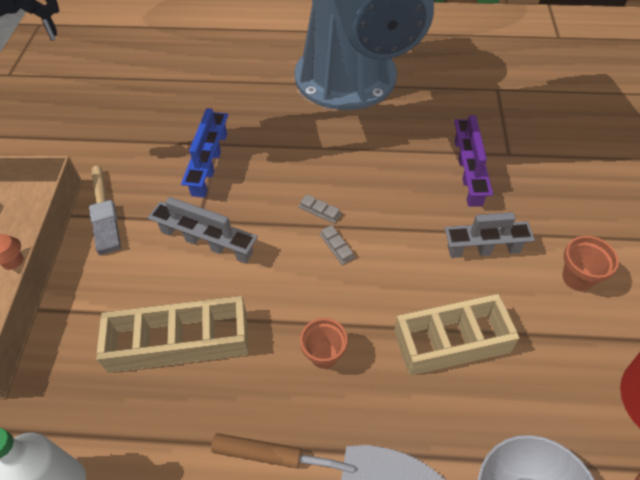

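The top view shows: grey four-cell strip at (439,247), which I want. It could be confused with the grey three-cell strip (178,255), the blue strip (457,350) and the purple strip (183,353). The four-opening stand is at (441,145) and the three-opening one at (213,161). I'll check the choice in one close crop.

```bash
python3 - <<'E'
import pickle,cv2,numpy as np
d=pickle.load(open("cam0.pkl","rb"))
def t(n,x,y,s):
    w,h=int(400/s),int(300/s)
    return cv2.resize(d[n]["frame"][y:y+h,x:x+w],(400,300),interpolation=cv2.INTER_CUBIC)
im=np.vstack([np.hstack([t("top",375,200,3),t("top",375,95,3)]),np.hstack([t("scene",130,165,2.5),t("scene",95,275,2.5)])])
cv2.imwrite("pics/crop1.png",im[:,:,::-1])
E
```

```text
(no output)
```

View pics/crop1.png

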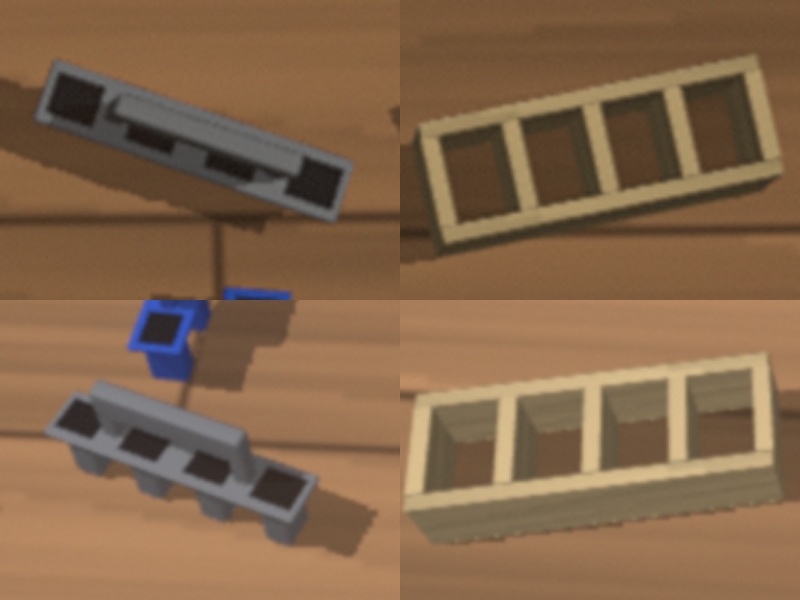

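The crop shows the grey strip with four mouths, and the stand with four openings at the right. I read the plate and stand-top corners from it and fit their poses.

```bash
cat > h.py <<'E'
import numpy as np, pickle
from scipy.spatial.transform import Rotation as R
from scipy.optimize import least_squares
def proj(c,P):
    q=np.array(c["orientation"]); Rm=R.from_quat(q[[1,2,3,0]]).as_matrix()
    p=(np.asarray(P,float)-c["eye"])@Rm; p=p*[1,-1,-1]
    K=c["intrinsics"]; return (p/p[:,2:])@K.T[:,:2]
def pts(x,y,a,L):
    L=np.asarray(L,float); c,s=np.cos(a),np.sin(a)
    return np.c_[x+c*L[:,0]-s*L[:,1],y+s*L[:,0]+c*L[:,1],L[:,2]]
def fit(obs,x0):  # obs: list of (cam, local pts, pixels)
    f=lambda v:np.concatenate([(proj(c,pts(*v,L))-px).ravel() for c,L,px in obs])
    r=least_squares(f,x0); return r.x,r.fun.reshape(-1,2)
def tool(o):
    q=np.array(o["tcp_rot"]); return R.from_quat(q[[1,2,3,0]]).as_matrix()
E
python3 - <<'E'
from h import *
d=pickle.load(open("cam0.pkl","rb")); T,S=d["top"],d["scene"]
def box(w,l,z): return [[w/2,l/2,z],[w/2,-l/2,z],[-w/2,-l/2,z],[-w/2,l/2,z]] # ++,+-,--,-+
A=np.array
ps=A([[55,59],[353,162],[336,222],[37,119]])/3+[375,200]
ss=A([[292,222],[46,133],[75,93],[318,178]])/2.5+[130,165]
pt=A([[18,125],[354,55],[382,172],[45,244]])/3+[375,95]
st=A([[375,162],[4,210],[16,95],[368,53]])/2.5+[95,275]
for n,w,l,z,p,s,g in(("strip",40,190,47,ps,ss,[370,-230,-.3]),("stand",76,210,50,pt,st,[550,-230,.2])):
    L=box(w,l,z)
    for k,ob in(("both",[(T,L,p),(S,L,s)]),("top",[(T,L,p)]),("scene",[(S,L,s)])):
        v,r=fit(ob,g); print(n,k,v.round(3),np.abs(r).max().round(2))
from station import env
o=env.get_obs(); print(tool(o).round(3))
E
```

```text
strip both [ 4.60820e+02 -2.19843e+02 -3.46000e-01] 2.07
strip top [ 4.60461e+02 -2.21267e+02 -3.46000e-01] 1.14
strip scene [ 4.61602e+02 -2.18472e+02 -3.45000e-01] 1.39
stand both [ 6.46641e+02 -2.27654e+02  1.97000e-01] 1.16
stand top [ 6.46607e+02 -2.28590e+02  1.97000e-01] 0.65
stand scene [ 6.46804e+02 -2.26996e+02  1.97000e-01] 1.06
[[ 0.895  0.446 -0.   ]
 [ 0.446 -0.895  0.002]
 [ 0.    -0.002 -1.   ]]
```

Emit:
move_arm([
  [30,-16,0,-0.08],
  [60,-33,0,-0.16],
  [90,-50,0,-0.24],
  [120,-66,0,-0.32],
  [150,-82,0,-0.4],
  [180,-99,0,-0.48],
  [210,-115,0,-0.56],
  [240,-132,10,-0.64],
  [270,-148,20,-0.72],
  [300,-165,40,-0.763],
  [314,-173,60,-0.763],
  [314,-173,60,-0.763],
], fingers=0.3)

```text
time: 1.1
eef_pos: [459.5, -214.7, 167.0]
tcp_rot: [-0.004, 0.817, 0.577, -0.001]
wrist_force: [-1.2, 0.4, -1.0]
width: 59.5
grip_force: 0.0
```

Emit:
move_arm([
  [0,0,0,0],
  [0,0,0,0],
  [0,0,0,0],
])

```text
time: 1.35
eef_pos: [460.6, -221.0, 172.4]
tcp_rot: [0.001, 0.818, 0.575, 0.0]
wrist_force: [-0.5, -0.1, -0.2]
width: 59.7
grip_force: 0.0
```

```bash
python3 - <<'E'
from h import *
from station import env
import cv2
d={n:env.camera(n) for n in("wrist","top","scene")}; pickle.dump(d,open("cam1.pkl","wb"))
cv2.imwrite("pics/w1.png",d["wrist"]["frame"][:,:,::-1])
o=env.get_obs(); print(o["time"],o["eef_pos"],tool(o).round(3),o["q"],o["width"]); c=d["wrist"]; print(c["intrinsics"],c["eye"],c["orientation"])
E
```

```text
1.5 [ 460.50572032 -220.8663371   172.26009239] [[ 0.34   0.94   0.001]
 [ 0.94  -0.34  -0.001]
 [-0.001  0.002 -1.   ]] [-6.79883160e-01  9.89515547e-02  1.82528343e+00 -1.16790156e-04
  1.21555200e+00 -3.33128436e-01] 59.63721328252774
[[371.64829954   0.         316.85324108]
 [  0.         371.64829954 234.42849983]
 [  0.           0.           1.        ]] [ 485.70393192 -150.62192414  314.99446808] [ 0.97401837 -0.14681168  0.02439945 -0.17070212]
```

View pics/w1.png

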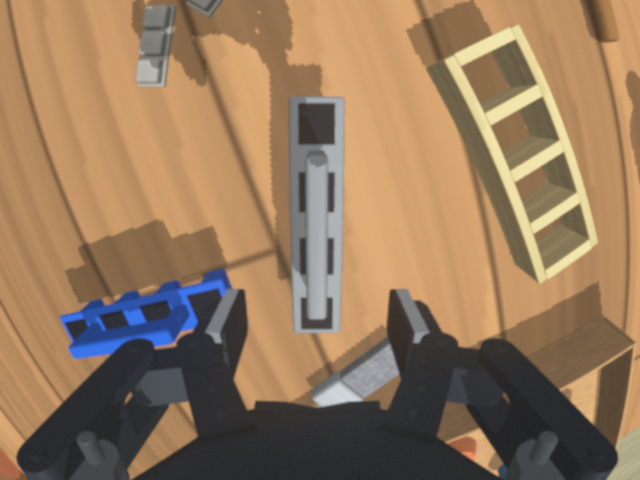

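Wrist view: the four-mouth grey strip is centred at (317,215). Its bar at x≈317 lies between the fingers (243 and 390), and the stand is at the right, around (520,160). I fit it again with the fisheye model.

```bash
cat >> h.py <<'E'
def fish(c,P):
    q=np.array(c["orientation"]); Rm=R.from_quat(q[[1,2,3,0]]).as_matrix()
    p=((np.asarray(P,float)-c["eye"])@Rm)*[1,-1,-1]; r=np.hypot(p[:,0],p[:,1])
    th=np.arctan2(r,p[:,2]); K=c["intrinsics"]
    return np.c_[K[0,0]*th*p[:,0]/r+K[0,2],K[1,1]*th*p[:,1]/r+K[1,2]]
def fitw(c,L,px,x0):
    r=least_squares(lambda v:(fish(c,pts(*v,L))-px).ravel(),x0); return r.x,np.abs(r.fun).max()
E
python3 - <<'E'
from h import *
c=pickle.load(open("cam1.pkl","rb"))["wrist"]
def box(w,l,z): return [[-w/2,l/2,z],[w/2,l/2,z],[w/2,-l/2,z],[-w/2,-l/2,z]]
print(fitw(c,box(40,190,47),np.array([[290,98],[344,97],[339,332],[296,332]]),[460,-220,-.346]))
print(fitw(c,box(76,210,50),np.array([[446,57],[519,27],[597,240],[542,282]]),[646,-228,.197]))
E
```

```text
(array([ 4.61093298e+02, -2.21788011e+02, -3.43861718e-01]), np.float64(2.210096345772399))
(array([ 6.49392257e+02, -2.29421304e+02,  1.96031133e-01]), np.float64(4.368050069188399))
```

Emit:
move_arm([
  [0,0,20,0],
  [0,0,40,0],
  [0,0,60,0],
  [0,0,80,0],
  [0,0,95,0],
  [0,0,105,0],
  [0,0,110,0],
  [0,0,110,0],
  [0,0,110,0],
])

```text
time: 2.25
eef_pos: [460.8, -220.0, 61.9]
tcp_rot: [0.0, 0.818, 0.575, 0.0]
wrist_force: [-0.1, 0.3, -0.5]
width: 59.8
grip_force: 0.0
```

Emit:
move_arm([
  [0,0,0,0],
  [0,0,0,0],
  [0,0,0,0],
  [0,0,0,0],
  [0,0,0,0],
  [0,0,0,0],
  [0,0,0,0],
  [0,0,0,0],
  [0,0,0,0],
  [0,0,0,0],
], fingers=1, squeeze=40)

```text
time: 3.08
eef_pos: [461.0, -219.9, 62.0]
tcp_rot: [0.001, 0.818, 0.575, 0.0]
wrist_force: [-1.0, 0.7, 5.2]
width: 13.2
grip_force: 40.5
```

Emit:
move_arm([
  [0,0,-3,0],
  [0,0,-8,0],
  [0,0,-18,0],
  [0,0,-30,0],
  [0,0,-45,0],
  [0,0,-60,0],
  [0,0,-73,0],
  [0,0,-80,0],
  [0,0,-80,0],
  [0,0,-80,0],
  [0,0,-80,0],
])

```text
time: 4.0
eef_pos: [460.0, -219.1, 140.6]
tcp_rot: [-0.001, 0.818, 0.575, -0.0]
wrist_force: [0.1, -0.1, -2.5]
width: 13.0
grip_force: 39.4
```

```bash
python3 - <<'E'
from h import *
from station import env
import cv2
d={n:env.camera(n) for n in("wrist","top","scene")}; pickle.dump(d,open("cam2.pkl","wb"))
a=cv2.resize(d["wrist"]["frame"],(400,300)); b=cv2.resize(d["scene"]["frame"][120:345,100:400],(400,300))
cv2.imwrite("pics/l2.png",np.hstack([a,b])[:,:,::-1])
o=env.get_obs(); print(o["time"],o["eef_pos"],tool(o).round(3),o["width"],o["grip_force"],o["wrist_force"],o["moment"])
E
```

```text
4.15 [ 459.94056024 -219.13903948  140.3714187 ] [[ 0.338  0.941 -0.001]
 [ 0.941 -0.338  0.001]
 [ 0.001 -0.002 -1.   ]] 13.277696903184257 39.43428575992584 [-0.41150823  0.06564067 -1.13909226] [ 0.00365328 -0.04339105  0.02300266]
```

View pics/l2.png

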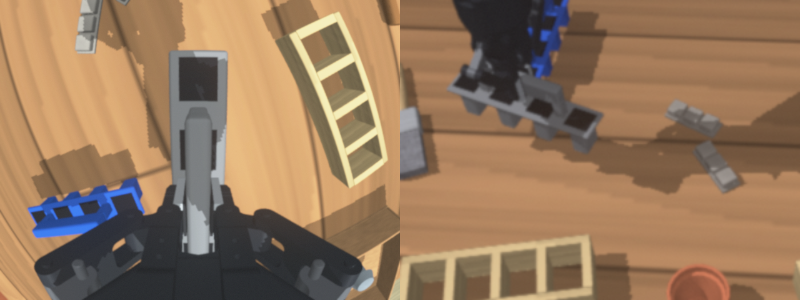

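Both views show the strip held level by its bar, clear of the table, with the plate's far edge around (198,52) in the left tile. I carry it over the stand.

Emit:
move_arm([
  [3,8,0,-0.02],
  [8,25,0,-0.07],
  [14,45,0,-0.13],
  [20,65,0,-0.19],
  [27,85,0,-0.25],
  [33,105,0,-0.31],
  [39,125,0,-0.37],
  [45,145,0,-0.43],
  [50,160,0,-0.49],
  [54,172,0,-0.525],
  [56,178,0,-0.542],
  [56,178,0,-0.542],
])

```text
time: 5.15
eef_pos: [648.0, -226.6, 140.4]
tcp_rot: [-0.0, 0.634, 0.774, 0.0]
wrist_force: [-0.5, 0.8, -2.2]
width: 13.6
grip_force: 39.4
```

Emit:
move_arm([
  [0,0,0,0],
  [0,0,0,0],
  [0,0,0,0],
  [0,0,0,0],
])

```text
time: 5.48
eef_pos: [646.4, -227.1, 141.4]
tcp_rot: [-0.0, 0.634, 0.773, -0.0]
wrist_force: [0.8, -0.7, -1.7]
width: 13.3
grip_force: 39.4
```

```bash
python3 - <<'E'
from h import *
from station import env
import cv2
d={n:env.camera(n) for n in("wrist","top","scene")}; pickle.dump(d,open("cam3.pkl","wb"))
t=cv2.resize(d["top"]["frame"][80:230,360:560],(400,300),interpolation=cv2.INTER_CUBIC)
s=cv2.resize(d["scene"]["frame"][225:405,65:305],(400,300),interpolation=cv2.INTER_CUBIC)
w=d["wrist"]["frame"][0:300,120:520]
k=np.zeros_like(w)
cv2.imwrite("pics/m3.png",np.vstack([np.hstack([t,s]),np.hstack([w,k])])[:,:,::-1])
o=env.get_obs(); print(o["time"],o["eef_pos"],tool(o).round(3),o["width"],o["grip_force"],o["wrist_force"],o["moment"])
E
```

```text
5.6333 [ 646.70817382 -227.17389929  141.57927885] [[-0.195  0.981  0.   ]
 [ 0.981  0.195 -0.   ]
 [-0.     0.    -1.   ]] 13.374627483142643 39.39576208591461 [-1.09018451  0.62338066 -1.39243518] [0.03597174 0.00784701 0.00860503]
```

View pics/m3.png

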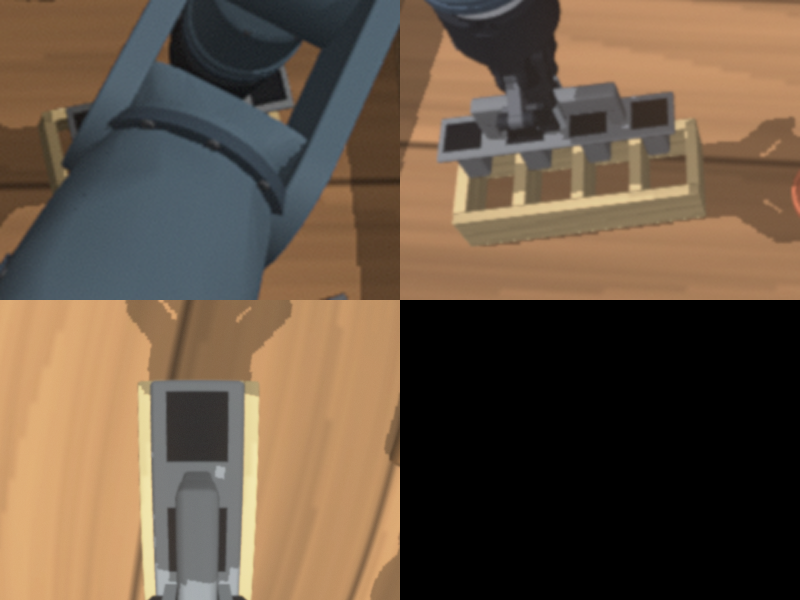

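The scene tile shows the strip above the stand with rows parallel. In the wrist tile the plate's far edge runs from (152,381) to (244,381) and the stand's far corners are at (139,383) and (259,383). I check both against the model.

```bash
python3 - <<'E'
from h import *
d=pickle.load(open("cam3.pkl","rb")); W,S=d["wrist"],d["scene"]
z=126.5
far=lambda w,l,z:[[-w/2,l/2,z],[w/2,l/2,z]]
fp=np.array([[272,81],[364,81]]); fs=np.array([[259,83],[379,83]])
for n,L,px,g in(("strip",far(40,190,z),fp,[647,-228,.197]),("stand",far(76,210,50),fs,[647,-228,.197])):
    print(n,(fish(W,pts(*g,L))-px).round(1), fitw(W,L,px,g))
px=np.array([[44,119],[38,162],[275,92],[276,136]])/1.66667+[65,225]
L=[[-20,-95,z],[20,-95,z],[-20,95,z],[20,95,z]]
v,r=fit([(S,L,px)],[647,-228,.197]);print(v,r.round(1))
E
```

```text
strip [[-2.2 -2.1]
 [ 1.8 -2.1]] (array([ 6.47253601e+02, -2.28863066e+02,  1.97032300e-01]), np.float64(1.9654804697252644))
stand [[-2.7 -4.4]
 [-0.4 -4.5]] (array([ 6.48616673e+02, -2.30602259e+02,  1.97755052e-01]), np.float64(1.13433927707149))
[ 6.47905012e+02 -2.24678887e+02  1.84555915e-01] [[-0.4 -0.2]
 [-0.4  0. ]
 [ 0.4  0.6]
 [ 0.5 -0.6]]
```

Emit:
move_arm([
  [-1,1,2,0],
  [-1,1,8,0],
  [-1,1,16,0],
  [-1,1,24,0],
  [-1,1,32,0],
  [-1,1,40,0],
  [-1,1,47,0],
  [-1,1,53,0],
  [-1,1,58,0],
  [-1,1,62,0],
  [-1,1,64,0],
  [-1,1,64,0],
])

```text
time: 6.63
eef_pos: [647.9, -227.7, 76.8]
tcp_rot: [-0.0, 0.634, 0.773, -0.0]
wrist_force: [-0.4, 0.8, -0.5]
width: 13.7
grip_force: 39.4
```

Emit:
move_arm([
  [0,0,1,0],
  [0,0,2,0],
  [0,0,3,0],
  [0,0,4,0],
  [0,0,4,0],
  [0,0,4,0],
  [0,0,4,0],
])

```text
time: 7.22
eef_pos: [648.1, -227.8, 73.4]
tcp_rot: [0.0, 0.634, 0.773, 0.0]
wrist_force: [-0.1, -0.1, -1.5]
width: 13.3
grip_force: 39.4
```

Emit:
move_arm([
  [0,0,0.5,0],
  [0,0,1,0],
  [0,0,1.5,0],
  [0,0,2,0],
  [0,0,2,0],
  [0,0,2,0],
])

```text
time: 7.72
eef_pos: [648.1, -227.8, 71.2]
tcp_rot: [-0.0, 0.634, 0.773, -0.0]
wrist_force: [0.0, -1.1, -2.2]
width: 13.4
grip_force: 39.4
```

Emit:
move_arm([
  [0,0,0.5,0],
  [0,0,1,0],
  [0,0,1,0],
  [0,0,1,0],
  [0,0,1,0],
])

```text
time: 8.13
eef_pos: [648.1, -227.8, 70.3]
tcp_rot: [0.0, 0.634, 0.773, 0.0]
wrist_force: [0.2, 0.1, -1.8]
width: 13.7
grip_force: 39.4
```

Emit:
move_arm([
  [0,0,0.3,0],
  [0,0,0.6,0],
  [0,0,1,0],
  [0,0,1,0],
  [0,0,1,0],
])

```text
time: 8.55
eef_pos: [648.2, -227.8, 70.1]
tcp_rot: [0.0, 0.634, 0.773, -0.0]
wrist_force: [-2.5, 2.2, 5.4]
width: 13.4
grip_force: 40.3
```

Contact at 70.1 mm (expected 70). I look before releasing.

```bash
python3 - <<'E'
from h import *
from station import env
import cv2
d={n:env.camera(n) for n in("wrist","scene")}; pickle.dump(d,open("cam4.pkl","wb"))
s=cv2.resize(d["scene"]["frame"][265:385,75:275],(500,300),interpolation=cv2.INTER_CUBIC)
w=d["wrist"]["frame"][50:350,170:470]
cv2.imwrite("pics/p4.png",np.hstack([s,w])[:,:,::-1])
o=env.get_obs(); print(o["time"],o["eef_pos"],o["wrist_force"],o["moment"])
E
```

```text
8.65 [ 648.20633443 -227.85978283   70.07656834] [-3.89737987  1.30832555  5.09674211] [2.05146678e-01 5.56320664e-01 5.08674668e-05]
```

View pics/p4.png

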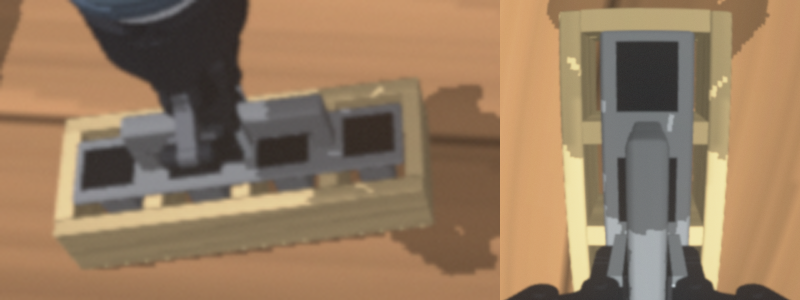

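```bash
python3 - <<'E'
from h import *
d=pickle.load(open("cam4.pkl","rb")); W,S=d["wrist"],d["scene"]
f=lambda w,l,z,sx=(-1,1):[[a*w/2,b*l/2,z] for b in(-1,1) for a in(-1,1)]
g=[647,-228.3,.197]
print("strip scene",((proj(S,pts(*g,f(40,190,55)))-[75,265])*2.5).round(0).tolist())
print("stand scene",((proj(S,pts(*g,f(76,210,50)))-[75,265])*2.5).round(0).tolist())
print("strip wrist",(fish(W,pts(*g,f(40,190,55)))-[170-500,50]).round(0).tolist()[2:])
print("stand wrist",(fish(W,pts(*g,f(76,210,50)))-[170-500,50]).round(0).tolist()[2:])
E
```

```text
strip scene [[76.0, 139.0], [69.0, 202.0], [400.0, 99.0], [403.0, 159.0]]
stand scene [[64.0, 119.0], [51.0, 237.0], [416.0, 76.0], [423.0, 189.0]]
strip wrist [[596.0, 27.0], [692.0, 27.0]]
stand wrist [[557.0, 9.0], [731.0, 8.0]]
```

The wrist tile shows the plate centred between the walls, from 603 to 692 inside 559 to 732, with its far edge at the end wall. Offsets are under 1 mm. I release and retreat.

Emit:
move_arm([
  [0,0,-0.4,0],
  [0,0,-0.4,0],
  [0,0,-0.4,0],
  [0,0,-0.4,0],
  [0,0,-0.4,0],
  [0,0,-0.4,0],
  [0,0,-0.4,0],
  [0,0,-0.4,0],
], fingers=0.4)

```text
time: 9.32
eef_pos: [648.1, -227.8, 69.6]
tcp_rot: [-0.0, 0.634, 0.773, 0.0]
wrist_force: [0.2, 0.2, -0.1]
width: 51.3
grip_force: 0.0
```

Emit:
move_arm([
  [0,0,-5,0],
  [0,0,-15,0],
  [0,0,-30,0],
  [0,0,-50,0],
  [0,0,-70,0],
  [0,0,-90,0],
  [0,0,-110,0],
  [0,0,-125,0],
  [0,0,-130,0],
  [0,0,-130,0],
  [0,0,-130,0],
])

```text
time: 10.23
eef_pos: [648.1, -227.8, 200.2]
tcp_rot: [0.0, 0.634, 0.773, 0.0]
wrist_force: [0.3, -0.2, -1.2]
width: 51.3
grip_force: 0.0
```

```bash
python3 - <<'E'
from h import *
from station import env
import cv2
d={n:env.camera(n) for n in("wrist","scene")}
s=cv2.resize(d["scene"]["frame"][265:385,75:275],(500,300),interpolation=cv2.INTER_CUBIC)
w=d["wrist"]["frame"][50:350,170:470]
cv2.imwrite("pics/p5.png",np.hstack([s,w])[:,:,::-1])
o=env.get_obs(); print(o["time"],o["eef_pos"],o["wrist_force"],o["width"])
E
```

```text
10.3333 [ 647.39682485 -227.45863617  198.37537223] [-0.29236538 -0.10696455 -0.80407017] 51.37256295705081
```

View pics/p5.png

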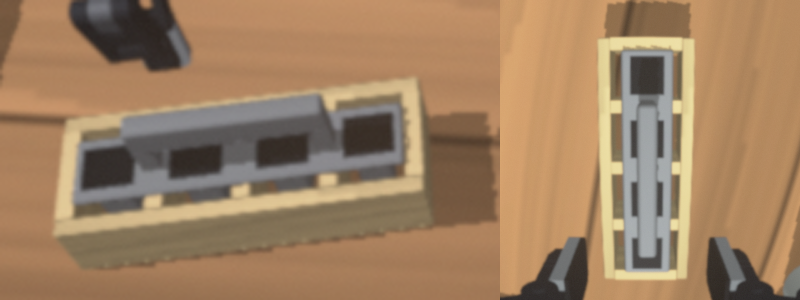

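Both views show the strip free, centred and level, with its four mouths over the four openings. In the wrist tile the plate runs from (647,52) to (647,270) inside the stand's rows 38 to 278. The gripper is clear.

```bash
python3 -c "
from station import env
print(env.sign_off())"
```

```text
the job is handed in; nothing more can be done
None
```

The grey four-cell strip was lowered into the long four-opening stand, released there seated and level, and the job was handed in at about 10 s; the other strips were not touched.

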